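Bring the chuck key round to the front of the rotary tool stand

TASK

Push the wooden blocks on the rim of the rotary tool stand, with the fingertips, to turn it gently until the T-handled chuck key is squarely at the front, in line with the stud on the stand's tongue. Do not touch or lift the tools or their cups, do not whirl the stand, and leave the other things on the bench where they are.

Things in the scene. Friction and masses are not known exactly. Their poses are not given: they have to be found in the camera images.
- foot: Fixed round steel foot of the rotary stand, 200 mm across, on the bench. Origin: on the turntable's axis at bench height (z = 0). Its own -x direction is the stand's FRONT (roughly towards the robot; position and yaw differ from run to run), where a flat steel tongue 28 mm wide and 8 mm thick lies on the bench, out to 205 mm from the axis.
- stud (a point): Top centre of the upright steel stud at the end of the tongue, which marks the front: 16 mm thick, 195 mm from the axis, top 30 mm above the bench. Fixed.
- platter_top (a point): Centre of the top face of the turning black platter: disc 236 mm across, 18 mm thick, top face 48 mm above the bench. Axes turn with the platter, z up. Its +x, +y, -x and -y directions are the centrelines of four wooden push blocks on the rim.
- block (a point): Top centre of the +x push block; all four are alike, one every 90 degrees. Each reaches from 105 to 150 mm from the axis, is 90 mm wide along the rim (45 mm either side of its centreline) and stands from 30 to 75 mm above the bench. Push on the flat side faces, which look along the rim; between blocks the rim is open.
- platter (a joint): Rotation of the platter in its bearing, rad, 0 at the start of each run whatever the platter's yaw, positive anticlockwise seen from above. It turns freely either way for more than a full turn and has a friction of about 0.3 N m (2 to 4 N at the rim), so that it stops where the push stops if pushed slowly.
- cups: The four fixed steel cups on the platter (40 mm outside, 28 mm inside, 30 mm tall, rims 78 mm above the bench, centres 72 mm from the axis at the same angles as the push blocks) and the low hub. Cup floors are 53 mm above the bench. Origin on the axis, 48 mm above the bench. Not to be pushed.
- key: The T-handled chuck key, steel, 60 mm tall, loose in one of the cups: round 25 mm foot with a thin neck and on top a crossbar 64 mm long and 10 mm thick. This is the marked item. Its top is 113 mm above the bench. (the four tools share the four cups in any order) Origin: centre of its underside, on the cup floor; z up along the tool.
- bolt: Steel hex-head bolt, 60 mm tall, 25 mm shank, head up, 38 mm across flats. (the four tools share the four cups in any order) Origin: centre of its underside, on the cup floor; z up along the tool.
- socket: Steel socket, 60 mm tall, round, 32 mm across at the top with a dark hole. (the four tools share the four cups in any order) Origin: centre of its underside, on the cup floor; z up along the tool.
- punch: Steel centre punch, 60 mm tall, 25 mm thick, ending upwards in a cone. (the four tools share the four cups in any order) Origin: centre of its underside, on the cup floor; z up along the tool.
- hammer: Bystander, not to be disturbed. Wood-handled hammer lying on the bench. Origin under its middle.
- brush: Bystander, not to be disturbed. Brush lying on the bench. Origin under its middle.
- disc: Bystander, not to be disturbed. Dark grinding disc lying flat, 115 mm across, 8 mm thick. Origin at the centre of its underside.
- vee: Bystander, not to be disturbed. Steel vee block, 90 x 55 x 44 mm. Origin at the centre of its underside.
- grinder: Bystander, not to be disturbed. Green air die grinder lying on its side, about 185 mm long, 42 mm thick. Origin under its body.
There are look-alikes about, which are no part of the job. Leave any yellow look-alike of the key alone.

How it is judged:
By the outcome, as a careful person would: the job done as asked, in the order asked, and still so for the second after the job is handed in, with the robot touching nothing.
It also fails if it takes over 67 s, if anything falls off the work surface, if the arm or the gripper's body presses on something with over 40 N, if the wrist force passes 120 N, or if a joint passes its speed limit or range.

ROBOT

A 6-joint arm with a two-finger parallel gripper is mounted at the origin on the work surface. World frame = base frame: x ahead of the robot, y to its left, z up, the work surface at z = 0. Lengths are in mm, angles in degrees, forces in N, time in s.
With the tool pointing down it reaches from about 300 to 850 mm from the base axis. Payload 4.2 kg.
Tool frame: the origin (TCP) lies on the centre line of the jaws, within the pads' length; the fingertips stand 14 mm ahead of it and the grasp point (between the pads) lies 5 mm behind it (env.finger_overhang is the z of the fingertips in the tool frame, in mm); z points along the fingers, y is the line along which they close (so a half turn about z gives the same grasp; the last joint's range is limited). The gripper opens to 91 mm and grips with 3 to 60 N. Pads are 32 mm wide; open, the fingers measure 118 mm over their backs; the gripper's body (76 mm by 178 mm) begins 60 mm behind the grasp point.
Start: joints at [-64.572, 18.312, 89.639, -0, 72.044, -1.146], TCP at [257.231, -514.27, 227.976] pointing down, gripper open.
Joint ranges: [-177.97, 177.97], [-48.28, 115.42], [12.27, 149.76], [-77.06, 257.06], [2.81, 150.46], [-146.56, 146.56]. Speed limits (degrees/s): [147.25, 147.25, 180, 180, 180, 180].

INTERFACE

Orientations are given as [roll, pitch, yaw] about the fixed x, y, z axes, in that order (R = Rz(yaw) Ry(pitch) Rx(roll)).
In Python, from workcell import sensors, viewer, env gives the robot as it stands. The module is installed in compiled form; this text tells all that it offers.
- The arm moves only by the tool step_arm, never from a script. Its argument "plan" is one flat list of numbers, 6 for each row, row after row: the shift along the tool's x, y, z in cm, then the turn, a rotation vector about the tool's x, y, z in rad. In form: [x, y, z, wx, wy, wz, x, y, z, wx, wy, wz, ...]. A call has 1 to 5 rows; each row shifts and turns the commanded pose from where the row before left it, along the tool's axes as they then stand; what a row does not reach is not made up. A row lasts 1/12 s, in which the tool goes at most 41.7 mm and 7.16 degrees, less where a joint would pass 70% of its speed; a pose out of reach is approached as far as the arm can. A call is refused whole if a number of a shift passes 4.17 or a number of a turn 0.125, either way. A call with a gripper value outside its range is refused whole. "hand" is the finger opening in cm, from 0 to 9.12, set as the call begins (left out, the last holds). The fingers move at their own pace and stop on an object; "newtons" is the grip in N (left out, the last holds). Time passes only in rows, so rows that do not move let the fingers close. It gives the time, the measured TCP pose, the force, the opening and the grip force at its end, in the units of the state.
- sensors.state(): the state, without advancing time (a new reading comes with each control period).
- viewer.grab_frame(name): name is "scene" or "top" or "wrist"; returns a dict with "img" (400x640x3 uint8, red, green, blue), "fx", "fy", "cx", "cy" (pixels), "position" and "attitude" of the camera in the world. Camera axes: x right, y down, z forward; pixel columns grow to the right and rows downward; lengths in mm; the calibration is good to about 2 mm. The wrist camera is an equidistant fisheye: a pixel r from the principal point sees the ray r / f radians off the axis. A picture is of the moment at which its call begins. There is no depth.
- env.job_done(): hands the job in; it is judged then, once.
Trained networks look in a picture, given as the dict that the camera call returned (one of the last four; its "shot" number tells which), for a name from the list of things; names that differ only in an ending like _2 or _b are one class to them, and where a whole thing is asked for, a point or a joint stands for the part that bears it (a point fixed in the world has none). Each returns a list of dicts, best first, with "score" (0 to 1); they miss things now and then, are a little off and sometimes report something else, mostly with a low value. They report only what shows in the picture. A call takes as long as a camera call. They do not tell look-alikes from the thing itself.
- viewer.boxes_of(name, picture): "location" ([column, row] in pixels, amid what is visible of it).
- viewer.pinpoint(name, picture): "location" ([column, row] in pixels: a listed point, or the origin of a listed thing).
The state is a dict: "time_s": time; "qpos": joint angles; "qvel": joint speeds; "effort": joint torques, N m; "ee_pos": TCP position; "ee_rot": TCP orientation; "force": force on the tool from outside, world axes, zero at the start; "torque": the same for the moment, N m; "gripper_width": finger opening in mm; "gripper_force": force on a finger pad.
Only numpy, scipy, OpenCV 4.12 (cv2) and the standard library are available. Lean on these libraries where they do the work, as an engineer would, in place of code of your own. Each camera call takes 0.05 s, during which the arm holds its last target. There are 200 camera calls.

## Working session

There is one attempt and no reset: what is moved stays moved. The work goes in short steps, Python scripts to look and compute and a tool call to move; the robot and the scene stay as the last step left them, time stands still between calls to the robot, and variables do not carry over. Pictures are saved under pics/ and viewed, at most 10 in all, crops included, and the job is handed in when it is done.

Besides the shell and the picture viewer there is one more tool, called after "Emit:" as name(argument=value, ...) on one line, values as JSON. step_arm: Moves the arm, as the interface text tells. Its arguments: {"type":"object","properties":{"plan":{"type":"array","items":{"type":"number"}},"hand":{"type":"number"},"newtons":{"type":"number"}},"required":["plan"]}

```bash
mkdir -p pics
cat > h.py <<'E'
import numpy as np, cv2
from scipy.spatial.transform import Rotation as R
from workcell import sensors, viewer, env
def rot(a):
    a=np.array(a,float)
    return a if a.shape==(3,3) else (R.from_quat(a).as_matrix() if a.size==4 else R.from_euler('xyz',a,degrees=True).as_matrix())
def back(p,uv,z):
    d=np.array([(uv[0]-p['cx'])/p['fx'],(uv[1]-p['cy'])/p['fy'],1.])
    d=rot(p['attitude'])@d; o=np.array(p['position'])
    return (o+d*(z-o[2])/d[2])[:2]
def save(p,n): cv2.imwrite('pics/'+n,p['img'][:,:,::-1])
E
python3 - <<'E'
from h import *
print(sensors.state())
for c in ('top','scene'):
    p=viewer.grab_frame(c); save(p,c+'1.png')
    print(c,{k:v for k,v in p.items() if k!='img'})
    for n,z in (('foot',0),('stud',30),('platter_top',48),('block',75),('key',53),('bolt',53),('socket',53),('punch',53),('hammer',0),('brush',0),('disc',0),('vee',0),('grinder',0)):
        for d in viewer.pinpoint(n,p)[:4]:
            print(n,round(d['score'],2),np.round(d['location']),np.round(back(p,d['location'],z),1))
E
```

```text
{'time_s': 0.0, 'qpos': array([-6.45727529e+01,  1.83527482e+01,  8.97063821e+01,  1.90864102e-04,
        7.20433603e+01, -1.14678382e+00]), 'qvel': array([ 0.01262866,  0.0986128 , -0.02948355,  0.01197618, -0.06652507,
       -0.04216643]), 'effort': array([ 1.33664464e-03, -4.12467957e+01, -2.31970650e+01,  7.28895748e-02,
        4.56318946e-02, -1.26720270e-04]), 'ee_pos': array([ 257.01741048, -513.82761989,  227.10932056]), 'ee_rot': array([-1.79897534e+02, -2.23265152e-03,  2.65739700e+01]), 'force': array([-0.22992335,  0.19360045,  1.19777685]), 'torque': array([-0.0168139 ,  0.0038812 , -0.01586384]), 'gripper_force': 0.0, 'gripper_width': 90.9361226434861}
top {'fx': 472.4314346791449, 'fy': 472.4314346791449, 'cx': 319.5436555676125, 'cy': 194.78465942089605, 'position': array([ 3.47093613e+02, -1.30670362e+00,  1.41172472e+03]), 'attitude': array([-171.01695056,    1.07786278,  -89.1039876 ]), 'shot': 1}
stud 0.71 [326. 263.] [365.2   6.6]
block 0.66 [286. 170.] [629.7 124.2]
key 0.69 [398. 226.] [ 473.8 -197.8]
key 0.65 [413. 195.] [ 563.4 -244.1]
key 0.62 [350. 208.]
[... 599 characters left out ...]
550.54918978,  899.88324287]), 'attitude': array([-127.30106414,   -0.24948622,   57.53852946]), 'shot': 2}
stud 0.52 [281. 188.] [365.6   9. ]
block 0.95 [355. 209.] [640.3 114.9]
key 0.67 [235. 238.] [ 544.9 -235.5]
key 0.64 [222. 213.] [ 415.6 -219.4]
key 0.48 [287. 211.] [513.6 -47.7]
key 0.46 [241. 256.] [ 622.8 -251.6]
bolt 0.73 [313. 225.] [612.4 -15.2]
bolt 0.54 [337. 215.] [610.9  70. ]
socket 0.58 [313. 228.] [623.6 -22.5]
socket 0.21 [314. 213.] [567.7  16.9]
punch 0.55 [312. 200.] [504.5  47.8]
hammer 0.79 [398. 167.] [438.5 469.2]
brush 0.63 [163. 293.] [ 584.9 -466.5]
disc 0.82 [372. 261.] [785.5  76.5]
vee 0.61 [188. 233.] [ 387.5 -328. ]
grinder 0.64 [288. 214.] [469.5 -22. ]
```

```bash
python3 -c "
import cv2
a=cv2.imread('pics/top1.png')[100:300,190:460];cv2.imwrite('pics/topc.png',cv2.resize(a,(800,593),interpolation=cv2.INTER_CUBIC))"
```

```text
(no output)
```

View pics/topc.png

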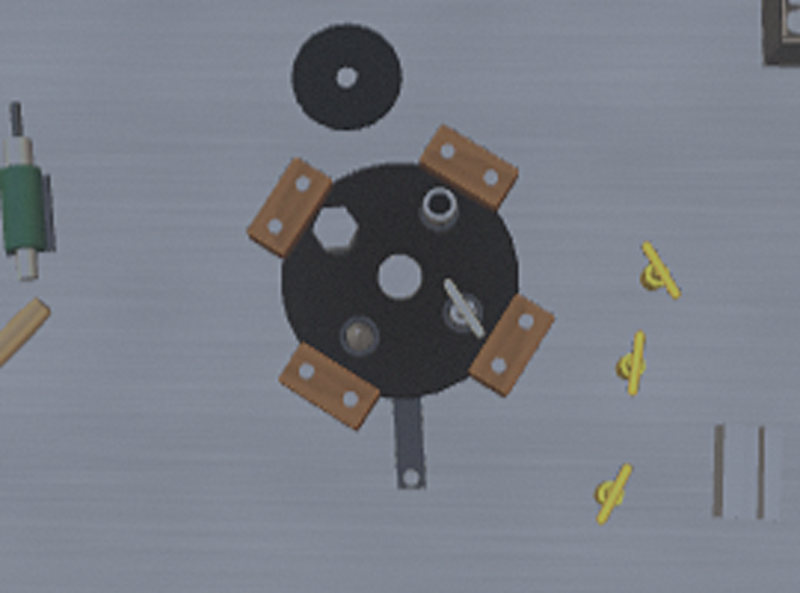

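View pics/scene1.png

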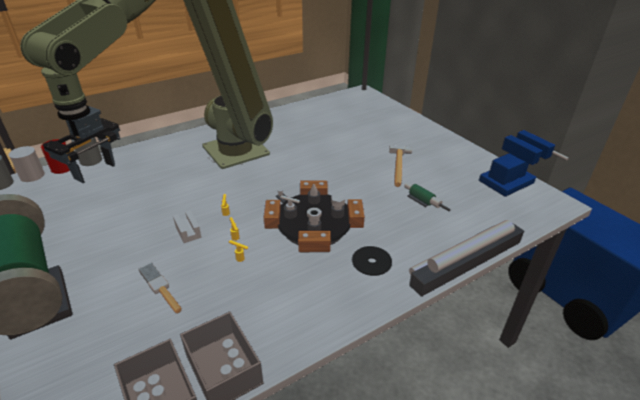

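The top view shows the steel key in the lower-right cup (about 462,310 in the crop) and the stud at (411,478). The stand must turn clockwise. The yellow look-alikes are off to the right.

```bash
cat >> h.py <<'E'
def blocks(p,ctr=(560,8),plot=False):
    """centre, key-like block angles from wood-coloured tops (top camera)"""
    hsv=cv2.cvtColor(p['img'],cv2.COLOR_RGB2HSV)
    m=((hsv[...,0]<16)&(hsv[...,1]>100)&(hsv[...,2]>60)).astype(np.uint8)
    m=cv2.morphologyEx(m,cv2.MORPH_CLOSE,np.ones((5,5)))
    n,l,s,c=cv2.connectedComponentsWithStats(m)
    out=[]
    for i in range(1,n):
        if 120<s[i][4]<900:
            q=back(p,c[i],73)
            if np.hypot(*(q-ctr))<180: out.append((q,s[i][4]))
    return out
E
python3 - <<'E'
from h import *
p=viewer.grab_frame('top')
D=np.array([(447,151),(490,177),(303,183),(276,226),(306,371),(350,399),(526,321),(499,365)])/2.963+[190,100]
P=np.array([back(p,d,75) for d in D]); M=(P[::2]+P[1::2])/2; c=M.mean(0)
print('c',c); v=M-c; print(np.hypot(*v.T),np.degrees(np.arctan2(v[:,1],v[:,0])))
s=back(p,np.array((411,478))/2.963+[190,100],30); w=s-c; print('stud',s,np.hypot(*w),np.degrees(np.arctan2(w[1],w[0])))
b=blocks(p); print(b)
q=np.array([x for x,_ in b]); v=q-q.mean(0); print(q.mean(0),np.hypot(*v.T),np.degrees(np.arctan2(v[:,1],v[:,0])))
E
```

```text
c [565.77604492  12.10260904]
[127.49045623 127.17544379 128.11062316 127.8914732 ] [ -31.16695171   58.41571273  148.51146918 -121.30501446]
stud [370.39580362  -1.49859079] 195.85308608836428 -176.01783606483653
[(array([673.32472755, -53.92083744]), np.int32(436)), (array([630.89770579, 121.54293191]), np.int32(436)), (array([498.94352517, -94.27446537]), np.int32(418)), (array([456.35514829,  76.98047489]), np.int32(455))]
[564.8802767  12.582026 ] [127.21175169 127.40007833 125.56259375 126.19375467] [ -31.51844037   58.7890908  -121.67703095  149.31524777]
```

Emit:
step_arm(plan=[2.54, -2.71, 0, 0, 0, 0, 2.54, -2.71, 0, 0, 0, 0, 2.54, -2.71, 0, 0, 0, 0, 2.54, -2.71, 0, 0, 0, 0, 2.54, -2.71, 0, 0, 0, 0], hand=0)

```text
time_s: 1.87
ee_pos: [310.3, -334.7, 228.0]
ee_rot: [180.0, -0.0, 26.5]
force: [-0.1, 0.1, 0.3]
gripper_width: 60.6
gripper_force: 0.0
```

Emit:
step_arm(plan=[2.54, -2.71, 0, 0, 0, 0, 2.54, -2.71, 0, 0, 0, 0, 2.54, -2.71, 0, 0, 0, 0, 2.54, -2.71, 0, 0, 0, 0, 2.54, -2.71, 0, 0, 0, 0])

```text
time_s: 2.28
ee_pos: [363.3, -156.6, 228.3]
ee_rot: [180.0, -0.0, 26.5]
force: [0.9, 0.6, -0.0]
gripper_width: 27.3
gripper_force: 0.0
```

Emit:
step_arm(plan=[2.54, -2.71, 0, 0, 0, 0, 2.54, -2.71, 0, 0, 0, 0, 2.54, -2.71, 0, 0, 0, 0, 2.54, -2.71, 0, 0, 0, 0, 2.54, -2.71, 0, 0, 0, 0])

```text
time_s: 2.7
ee_pos: [416.3, 21.6, 228.3]
ee_rot: [180.0, -0.0, 26.6]
force: [0.5, -0.4, 0.3]
gripper_width: 0.3
gripper_force: 0.0
```

Emit:
step_arm(plan=[0, 0, 0.5, 0, 0, -0.1186, 0, 0, 0.5, 0, 0, -0.1186, 0, 0, 0.5, 0, 0, -0.1186, 0, 0, 0.5, 0, 0, -0.1186, 0, 0, 0.5, 0, 0, -0.1186])

```text
time_s: 3.12
ee_pos: [416.2, 20.0, 202.8]
ee_rot: [180.0, -0.0, 60.9]
force: [-0.4, -0.6, 0.9]
gripper_width: 0.7
gripper_force: 0.0
```

Emit:
step_arm(plan=[0, 0, 0.5, 0, 0, -0.1186, 0, 0, 0.5, 0, 0, -0.1186, 0, 0, 0.5, 0, 0, -0.1186, 0, 0, 0.5, 0, 0, -0.1186, 0, 0, 0.5, 0, 0, -0.1186])

```text
time_s: 3.53
ee_pos: [416.2, 19.7, 177.8]
ee_rot: [180.0, 0.0, 94.9]
force: [0.3, -0.5, 0.7]
gripper_width: 0.7
gripper_force: 0.0
```

Emit:
step_arm(plan=[0, 0, 0.5, 0, 0, -0.1186, 0, 0, 0.5, 0, 0, -0.1186, 0, 0, 0.5, 0, 0, -0.1186, 0, 0, 0.5, 0, 0, -0.1186, 0, 0, 0.5, 0, 0, -0.1186])

```text
time_s: 3.95
ee_pos: [416.2, 19.7, 152.9]
ee_rot: [180.0, 0.0, 128.8]
force: [0.5, -0.8, -0.0]
gripper_width: 0.6
gripper_force: 0.0
```

Emit:
step_arm(plan=[0, 0, 0.5, 0, 0, -0.1186, 0, 0, 0.5, 0, 0, -0.1186, 0, 0, 0.5, 0, 0, -0.1186, 0, 0, 0, 0, 0, 0, 0, 0, 0, 0, 0, 0])

```text
time_s: 4.37
ee_pos: [416.1, 19.7, 137.9]
ee_rot: [-180.0, -0.0, 148.7]
force: [-0.2, 0.0, 1.1]
gripper_width: 1.1
gripper_force: 0.0
```

Emit:
step_arm(plan=[0, 0, 1.8, 0, 0, 0, 0, 0, 1.8, 0, 0, 0, 0, 0, 1.8, 0, 0, 0, 0, 0, 1.8, 0, 0, 0, 0, 0, 0, 0, 0, 0])

```text
time_s: 4.78
ee_pos: [414.3, 19.7, 63.9]
ee_rot: [-179.8, -0.3, 148.7]
force: [-0.2, 0.2, -0.6]
gripper_width: 0.5
gripper_force: 0.0
```

Run:
```python
from h import *
p=viewer.grab_frame('top'); print(blocks(p))
a=p['img'][130:280,220:420,::-1]; cv2.imwrite('pics/c2.png',cv2.resize(a,(800,600),interpolation=cv2.INTER_CUBIC))
```

```text
[(array([673.30383809, -53.92213236]), np.int32(434)), (array([630.78381505, 121.65777349]), np.int32(441)), (array([498.45915929, -94.03790824]), np.int32(424))]
```

View pics/c2.png

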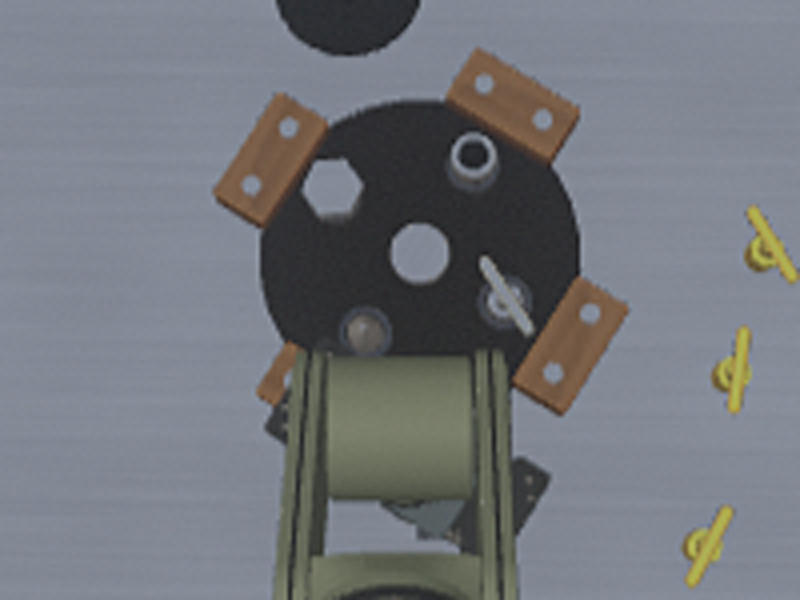

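The arm hides the pushing area, but three blocks and the key are visible, and nothing has moved. Next I close the gap and push.

Emit:
step_arm(plan=[0, 0.3, 0, 0, 0, 0, 0, 0.3, 0, 0, 0, 0, 0, 0.25, 0, 0, 0, 0, 0, 0.2, 0, 0, 0, 0, 0, 0.1, 0, 0, 0, 0])

```text
time_s: 5.25
ee_pos: [422.8, 29.9, 66.6]
ee_rot: [179.9, 0.1, 148.9]
force: [0.4, -0.1, -0.1]
gripper_width: 0.4
gripper_force: 0.0
```

Emit:
step_arm(plan=[0.075, 0.174, 0, 0, 0, 0.0131, 0.149, 0.348, 0, 0, 0, 0.0262, 0.149, 0.348, 0, 0, 0, 0.0262, 0.149, 0.348, 0, 0, 0, 0.0262, 0.149, 0.348, 0, 0, 0, 0.0262])

```text
time_s: 5.67
ee_pos: [425.0, 46.1, 66.1]
ee_rot: [-179.9, 0.0, 142.1]
force: [-0.7, -2.2, 0.8]
gripper_width: 0.3
gripper_force: 1.1
```

Emit:
step_arm(plan=[0.149, 0.348, 0, 0, 0, 0.0262, 0.149, 0.348, 0, 0, 0, 0.0262, 0.149, 0.348, 0, 0, 0, 0.0262, 0.149, 0.348, 0, 0, 0, 0.0262, 0.075, 0.174, 0, 0, 0, 0.0131])

```text
time_s: 6.08
ee_pos: [429.8, 62.6, 66.0]
ee_rot: [-179.9, -0.0, 135.3]
force: [0.1, -1.4, 1.1]
gripper_width: 0.2
gripper_force: 1.0
```

Run:
```python
from h import *
p=viewer.grab_frame('top'); c=np.array([565.3,12.3])
for q,a in blocks(p): v=q-c; print(a,q.round(1),np.hypot(*v).round(1),np.degrees(np.arctan2(v[1],v[0])).round(2))
```

```text
416 [658.9 -72.3] 126.1 -42.11
443 [650.  106.8] 126.9 48.16
427 [479.1 -78.9] 125.5 -133.36
```

Emit:
step_arm(plan=[0.149, 0.348, 0, 0, 0, 0.0262, 0.149, 0.348, 0, 0, 0, 0.0262, 0.149, 0.348, 0, 0, 0, 0.0262, 0.149, 0.348, 0, 0, 0, 0.0262, 0.149, 0.348, 0, 0, 0, 0.0262])

```text
time_s: 6.55
ee_pos: [437.2, 79.6, 65.8]
ee_rot: [-179.9, -0.0, 127.8]
force: [-2.5, -0.5, 2.6]
gripper_width: 0.6
gripper_force: 1.3
```

Emit:
step_arm(plan=[0.149, 0.348, 0, 0, 0, 0.0262, 0.149, 0.348, 0, 0, 0, 0.0262, 0.149, 0.348, 0, 0, 0, 0.0262, 0.149, 0.348, 0, 0, 0, 0.0262, 0.149, 0.348, 0, 0, 0, 0.0262])

```text
time_s: 6.97
ee_pos: [446.9, 95.8, 65.8]
ee_rot: [-179.9, -0.1, 120.3]
force: [-2.6, 0.0, 1.0]
gripper_width: 0.2
gripper_force: 1.4
```

Emit:
step_arm(plan=[0.149, 0.348, 0, 0, 0, 0.0262, 0.149, 0.348, 0, 0, 0, 0.0262, 0.149, 0.348, 0, 0, 0, 0.0262, 0.149, 0.348, 0, 0, 0, 0.0262, 0.149, 0.348, 0, 0, 0, 0.0262])

```text
time_s: 7.38
ee_pos: [458.7, 110.5, 65.7]
ee_rot: [-179.8, -0.1, 112.8]
force: [-3.5, 0.3, 1.5]
gripper_width: 0.6
gripper_force: 1.5
```

Emit:
step_arm(plan=[0.149, 0.348, 0, 0, 0, 0.0262, 0.149, 0.348, 0, 0, 0, 0.0262, 0.149, 0.348, 0, 0, 0, 0.0262, 0.149, 0.348, 0, 0, 0, 0.0262, 0.149, 0.348, 0, 0, 0, 0.0262])

```text
time_s: 7.8
ee_pos: [472.4, 123.5, 65.6]
ee_rot: [-179.8, -0.1, 105.3]
force: [-3.7, 1.7, 1.8]
gripper_width: 0.6
gripper_force: 1.5
```

Emit:
step_arm(plan=[0.149, 0.348, 0, 0, 0, 0.0262, 0.149, 0.348, 0, 0, 0, 0.0262, 0.149, 0.348, 0, 0, 0, 0.0262, 0.075, 0.174, 0, 0, 0, 0.0131, 0.035, 0.087, 0, 0, 0, 0.0065])

```text
time_s: 8.22
ee_pos: [484.7, 132.0, 65.7]
ee_rot: [-179.9, -0.0, 99.7]
force: [-2.6, 0.5, 0.1]
gripper_width: 0.2
gripper_force: 1.3
```

Run:
```python
from h import *
p=viewer.grab_frame('top'); c=np.array([565.3,12.3])
for q,a in blocks(p): v=q-c; print(a,q.round(1),np.hypot(*v).round(1),np.degrees(np.arctan2(v[1],v[0])).round(2))
for d in viewer.pinpoint('stud',p): print(d['score'],d['location'],back(p,d['location'],30))
a=p['img'][130:280,220:420,::-1]; cv2.imwrite('pics/c3.png',cv2.resize(a,(800,600),interpolation=cv2.INTER_CUBIC))
```

```text
427 [689.2  36.8] 126.3 11.17
481 [ 588.4 -111.1] 125.5 -79.4
493 [441.2 -11.9] 126.4 -168.97
0.74 [326.0, 262.9] [365.75474169   6.28921079]
```

View pics/c3.png

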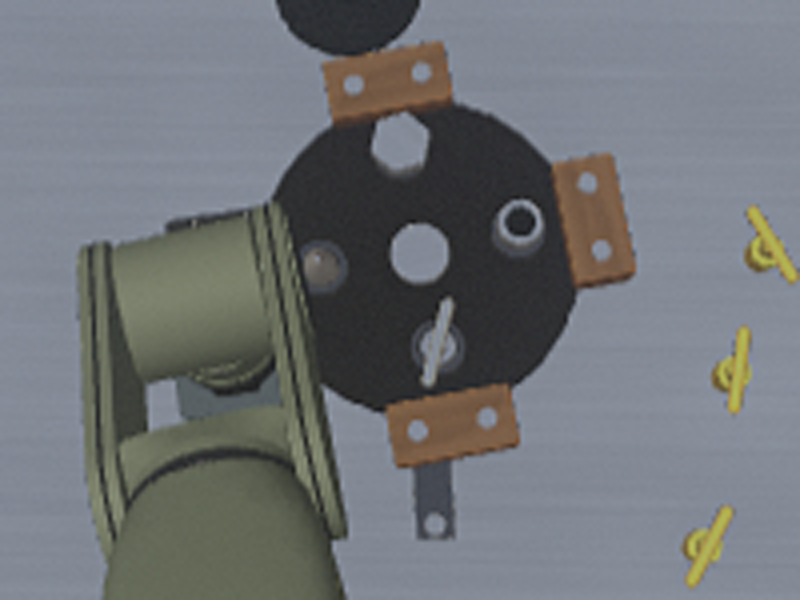

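Emit:
step_arm(plan=[0.1, 0.232, 0, 0, 0, 0.0175, 0.1, 0.232, 0, 0, 0, 0.0175, 0.1, 0.232, 0, 0, 0, 0.0175, 0.1, 0.232, 0, 0, 0, 0.0175, 0.075, 0.174, 0, 0, 0, 0.0131])

```text
time_s: 8.73
ee_pos: [496.1, 138.1, 65.9]
ee_rot: [180.0, 0.0, 94.9]
force: [-2.4, 1.6, -0.4]
gripper_width: 0.3
gripper_force: 1.2
```

```bash
cat > m.py <<'E'
from h import *
p=viewer.grab_frame('top'); c=np.array([565.3,12.3])
b=blocks(p); A=[]
for q,a in b:
    v=q-c; t=np.degrees(np.arctan2(v[1],v[0])); A.append((t+45+176)%90-45-176); print(a,q.round(1),np.hypot(*v).round(1),t.round(2))
print('blocks',np.round(A,2),np.mean(A))
g=cv2.cvtColor(p['img'],cv2.COLOR_RGB2GRAY).astype(float)
w=g[256:266,324:334]; 
k=np.clip(w-100,0,None); print(w.astype(int))
# dark-tongue mask centroid per row for the direction of the front
for r in range(248,265,3): 
    x=np.clip(110-g[r,318:340],0,None); print(r,(x>25).sum(),(x*np.arange(318,340)).sum()/x.sum())
cv2.imwrite('pics/m.png',cv2.resize(p['img'][140:280,240:400,::-1],(640,560),interpolation=cv2.INTER_CUBIC))
E
python3 m.py
```

```text
424 [690.8  28.8] 126.6 7.5
476 [ 577.  -112.8] 125.6 -84.64
498 [4.394e+02 1.000e-01] 126.5 -174.45
blocks [-172.5  -174.64 -174.45] -173.86426684542639
[[ 70  73  75  74  73  74  76  75  69 118]
 [ 71  74  74  71  70  71  72  75  68  96]
 [ 73  72  72  98 108 102  64  74  68  85]
 [ 70  71  90 133 135 131 123  71  69  97]
 [ 85  69 117 141 137 138 142 101  70 103]
 [ 85  69 124 138 136 136 142  96  67 104]
 [ 89  71 101 137 138 140 139  75  69  91]
 [ 90  69  76 104 118 117  95  68  66  88]
 [101  84  78  98 104 100  86  81 111 103]
 [131 127 126 130 128 129 128 128 134 130]]
248 9 327.7682926829268
251 9 327.9294117647059
254 9 328.0593471810089
257 9 328.2027777777778
260 2 327.9918032786885
263 4 328.73660714285717
```

```bash
cat > m2.py <<'E'
from h import *
p=viewer.grab_frame('top'); I=p['img']
hsv=cv2.cvtColor(I,cv2.COLOR_RGB2HSV); g=I[...,2].astype(float)
m=((hsv[...,0]<16)&(hsv[...,1]>80)&(hsv[...,2]>50)).astype(np.uint8)
cs,h=cv2.findContours(m,cv2.RETR_CCOMP,cv2.CHAIN_APPROX_NONE)
P=[]
for k,c in enumerate(cs):
    if h[0][k][3]>=0 and len(c)>=4:
        f=np.zeros_like(m); cv2.drawContours(f,[c],-1,1,-1); f=cv2.dilate(f,np.ones((3,3),np.uint8))
        w=np.clip(g-75,0,None)*f
        if w.sum()<200: continue
        y,x=np.mgrid[:400,:640]; uv=((w*x).sum()/w.sum(),(w*y).sum()/w.sum())
        q=back(p,uv,75)
        if 110<np.hypot(*(q-[565.5,12.2]))<150: P.append(q)
P=np.array(P)
from scipy.optimize import least_squares
print(P.round(1))
def res(z):
    d=(P-z[:2])@np.array([[np.cos(z[2]),-np.sin(z[2])],[np.sin(z[2]),np.cos(z[2])]])
    a=np.arctan2(d[:,1],d[:,0]); n=np.round(a/(np.pi/2))*np.pi/2
    x=d[:,0]*np.cos(n)+d[:,1]*np.sin(n); y=-d[:,0]*np.sin(n)+d[:,1]*np.cos(n)
    return np.r_[x-z[3],abs(y)-z[4]]
s=least_squares(res,[565.5,12.2,np.radians(-174.5),127.6,24],loss='soft_l1'); z=s.x
gs=cv2.cvtColor(I,cv2.COLOR_RGB2GRAY).astype(float); w=np.clip(gs[257:264,325:332]-80,0,None)
w[:,5:]*=1; y,x=np.mgrid[257:264,325:332]; uv=((w*x).sum()/w.sum(),(w*y).sum()/w.sum()); st=back(p,uv,30); v=st-z[:2]
f=np.degrees(np.arctan2(v[1],v[0])); t=np.degrees(z[2])
print('fit',z.round(2),t,'res',s.fun.round(1),'\nstud',uv,st,np.hypot(*v),f,'remaining',t-f)
E
python3 m2.py
```

```text
[[ 437.3   25.1]
 [ 442.3  -24.6]
 [ 555.  -116.2]
 [ 604.7 -111.2]
 [ 691.6   51.3]
 [ 696.7    1.4]]
fit [566.92  13.34  -3.04 127.78  25.01] -174.1591722441322 res [ 0.   0.  -0.1 -0.1  0.1  0.1 -0.1  0.1 -0.  -0.1  0.   0.1] 
stud (np.float64(328.3024193548387), np.float64(260.64596774193546)) [ 3.72319753e+02 -2.91604056e-01] 195.0780752811411 -175.99267074168236 remaining 1.8334984975501527
```

View pics/m.png

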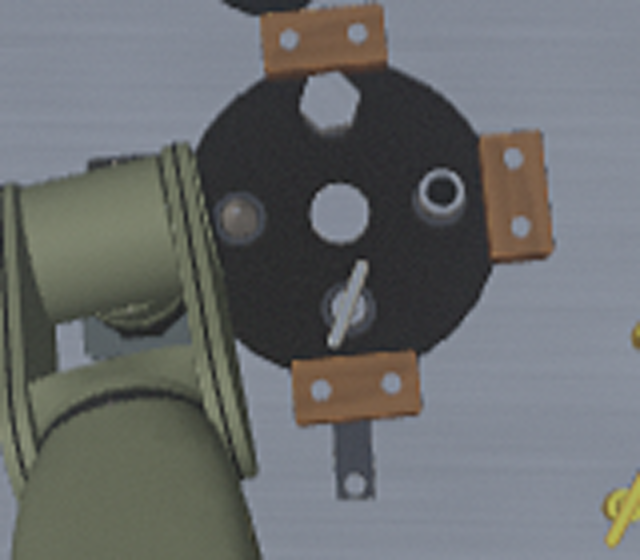

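The view shows the key block nearly over the tongue, and the fit leaves 1.8° to turn.

Emit:
step_arm(plan=[0.05, 0.116, 0, 0, 0, 0.0087, 0.05, 0.116, 0, 0, 0, 0.0087, 0.03, 0.07, 0, 0, 0, 0.005, 0, 0, 0, 0, 0, 0, 0, 0, 0, 0, 0, 0])

```text
time_s: 9.25
ee_pos: [499.0, 139.5, 66.1]
ee_rot: [179.9, 0.0, 93.7]
force: [-1.6, -0.1, 0.7]
gripper_width: 0.5
gripper_force: 0.5
```

```bash
python3 m2.py|tail -3
```

```text
[ 696.3   -1. ]]
fit [566.98  13.35  -3.06 127.73  24.97] -175.28190780588852 res [-0.   0.   0.   0.  -0.  -0.  -0.  -0.1  0.   0.   0.  -0. ] 
stud (np.float64(328.3107890499195), np.float64(260.64814814814815)) [ 3.72313868e+02 -3.15921269e-01] 195.1480981530637 -175.98510146061568 remaining 0.7031936547271584
```

Emit:
step_arm(plan=[0.04, 0.093, 0, 0, 0, 0.007, 0.035, 0.08, 0, 0, 0, 0.006, 0, 0, 0, 0, 0, 0, 0, 0, 0, 0, 0, 0])

```text
time_s: 9.63
ee_pos: [500.5, 140.3, 66.0]
ee_rot: [180.0, 0.0, 92.9]
force: [-0.6, -0.6, 0.8]
gripper_width: 0.3
gripper_force: 0.6
```

```bash
python3 m2.py|tail -3
```

```text
[ 696.1   -2.6]]
fit [566.95  13.35  -3.07 127.71  25.06] -175.97222654027232 res [ 0.  -0.1 -0.   0.1  0.  -0.   0.1  0.1  0.  -0.  -0.  -0.1] 
stud (np.float64(328.31612903225806), np.float64(260.6508064516129)) [ 3.72306477e+02 -3.31482284e-01] 195.1193536035837 -175.980654302267 remaining 0.00842776199468176
```

Emit:
step_arm(plan=[0, -0.4, 0, 0, 0, 0, 0, -0.8, 0, 0, 0, 0, 0, -0.5, -0.5, 0, 0, 0, 0, 0, -2.5, 0, 0, 0, 0, 0, -3.5, 0, 0, 0])

```text
time_s: 10.1
ee_pos: [480.3, 138.9, 129.5]
ee_rot: [-179.6, 0.1, 93.0]
force: [1.0, -0.5, -0.0]
gripper_width: 0.7
gripper_force: 0.0
```

Emit:
step_arm(plan=[0, 0, -3.5, 0, 0, 0, 0, 0, -3.5, 0, 0, 0, 2, 0, -2, 0, 0, 0, 4, 0, 0, 0, 0, 0, 4, 0, 0, 0, 0, 0])

```text
time_s: 10.52
ee_pos: [478.5, 240.0, 223.7]
ee_rot: [179.7, -0.1, 92.8]
force: [0.8, 0.1, -1.2]
gripper_width: 0.3
gripper_force: 0.0
```

Emit:
step_arm(plan=[4, 0, 0, 0, 0, 0, 4, 0, 0, 0, 0, 0, 3, 0, 0, 0, 0, 0, 0, 0, 0, 0, 0, 0, 0, 0, 0, 0, 0, 0])

```text
time_s: 10.93
ee_pos: [471.6, 350.3, 220.7]
ee_rot: [-180.0, 0.0, 93.1]
force: [0.7, 0.0, -0.1]
gripper_width: 0.4
gripper_force: 0.0
```

```bash
echo "cv2.imwrite('pics/end.png',cv2.resize(I[130:280,220:420,::-1],(800,600),interpolation=cv2.INTER_CUBIC))" >> m2.py; python3 m2.py
```

```text
[[ 437.7   29.4]
 [ 441.3  -20.7]
 [ 532.6  139.3]
 [ 583.   142.6]
 [ 550.8 -115.8]
 [ 600.9 -112.5]
 [ 692.6   47.3]
 [ 696.1   -2.6]]
fit [566.87  13.38  -3.07 127.8   25.1 ] -175.96338115519583 res [-0.1 -0.1  0.2 -0.  -0.1  0.1  0.  -0.  -0.   0.   0.2  0.1 -0.  -0.
 -0.1 -0.1] 
stud (np.float64(328.30775018811136), np.float64(260.64409330323554)) [ 3.72325368e+02 -3.06972893e-01] 195.02896514665082 -175.97484023499 remaining 0.011459079794178706
```

View pics/end.png

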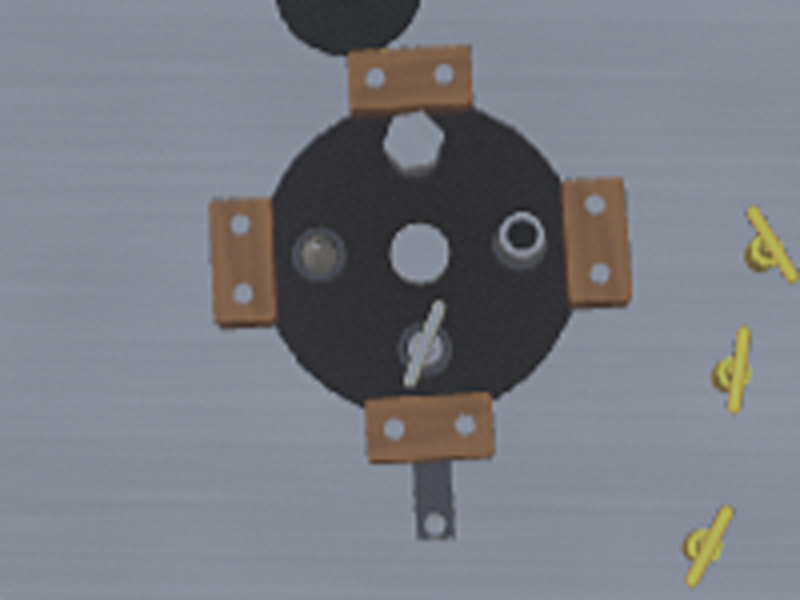

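The key block is centred over the tongue with the stud at (434,523). The steel key is at the front, and the rest of this view, including the yellow look-alikes, is unmoved.

```bash
python3 -c "
from workcell import env
print(env.job_done())"
```

```text
the job is handed in; nothing more can be done
None
```

The T-handled chuck key is at the front, within about 0.1° of the stud by the camera fit; the stand was pushed gently by one wooden block, nothing else was touched, and the job is handed in at about 11 s.

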